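# Load the ware carrier with the dabbed tea bowls

### The arm

A 6-joint arm with a two-finger parallel gripper is mounted at the origin on the work surface. World frame = base frame: x ahead of the robot, y to its left, z up, the work surface at z = 0. Lengths are in m, angles in rad, forces in N, time in s.
With the tool pointing down it reaches from about 0.3 to 0.775 m from the base axis. Payload 14.6 kg.
Tool frame: the origin (TCP) lies midway between the tips of the shut fingers; the grasp point (between the pads) lies 19 mm behind it (ctrl.tcp_to_grasp is the z of the grasp point in the tool frame, in m); z points along the fingers, y is the line along which they close (so a half turn about z gives the same grasp; the last joint's range is limited). The gripper opens to 94 mm and grips with 3 to 60 N. Pads are 16 mm wide; open, the fingers measure 119 mm over their backs; the gripper's body (75 mm by 177 mm) begins 78 mm behind the grasp point.
Start: joints at [-1.188, 0.3, 1.521, -0, 1.321, -0.067], TCP at [0.239, -0.495, 0.183] pointing down, gripper open.
Joint ranges: [-3.03, 3.03], [-0.79, 2.21], [0.23, 2.52], [-1.04, 4.18], [0, 3.07], [-2.55, 2.55]. Speed limits (rad/s): [2.22, 2.22, 2.57, 3.14, 3.14, 3.14].

### API

Orientations are given as [roll, pitch, yaw] about the fixed x, y, z axes, in that order (R = Rz(yaw) Ry(pitch) Rx(roll)).
In Python, from station import monitor, camera, ctrl gives the robot as it stands.
- The arm moves only by the tool apply_moves, never from a script. Its argument "plan" is one flat list of numbers, 4 for each row, row after row: the shift along the tool's x, y, z in mm, then the turn about the tool's z in rad. In form: [dx, dy, dz, spin, dx, dy, dz, spin, ...]. A call has 1 to 20 rows; each row shifts and turns the commanded pose from where the row before left it, along the tool's axes as they then stand; what a row does not reach is not made up. A row lasts 1/10 s, in which the tool goes at most 50 mm and 8.59 degrees, less where a joint would pass 70% of its speed; a pose out of reach is approached as far as the arm can. A call is refused whole if a number of a shift passes 50 or a number of a turn 0.15, either way. A call with a gripper value outside its range is refused whole. "hand" is the gripper command: -1 is shut, 1 is fully open, values between are in proportion, set as the call begins (left out, the last holds). The fingers move at their own pace and stop on an object; "squeeze" is the grip in N (left out, the last holds). Time passes only in rows, so rows that do not move let the fingers close. It gives the time, the measured TCP pose, the force, the opening and the grip force at its end, in the units of the state.
- monitor.get_obs(): the state, without advancing time (a new reading comes with each control period).
- camera(name): name is "side" or "top"; returns a dict with "image" (480x640x3 uint8, red, green, blue), "range_z" (480x640 float32, m along the optical axis (not along the pixel's ray), 0 where there is no reading), "mtx" (3x3 intrinsics, pixels), "rvec" (rotation vector, rad) and "tvec" (3), from world to camera coordinates, as OpenCV has them. Camera axes: x right, y down, z forward; pixel columns grow to the right and rows downward; lengths in m; the calibration is good to about 2 mm. A picture is of the moment at which its call begins.
- ctrl.hand_in(): hands the job in; it is judged then, once.
The state is a dict: "time_s": time; "qpos": joint angles; "joint_vel": joint speeds; "tau": joint torques, N m; "ee_pos": TCP position; "eef_rot": TCP orientation; "force": force on the tool from outside, world axes, zero at the start; "moment": the same for the moment, N m; "grip_width": finger opening in m; "grip_force": force on a finger pad.
Only numpy, scipy, OpenCV 4.12 (cv2) and the standard library are available. Lean on these libraries where they do the work, as an engineer would, in place of code of your own. Each camera call takes 0.05 s, during which the arm holds its last target. There are 200 camera calls.

### The job

Load the wooden ware carrier: put each tea bowl that has a blue, green, red or yellow glaze dab on its foot into the compartment whose floor tile has the same colour, still upside down on its rim. The clay is fragile, so set each bowl down gently rather than dropping it and tip none over. Leave the bowl with the white dab and the one with the bare brown foot standing where they are.

Things in the scene. Friction and masses are not known exactly. Their poses are not given: they have to be found in the camera images.
- bowl_blue: Tea bowl upside down, 160 g: cream dome with carved lines, 69 mm across at the rim, 42 mm at height 39 mm; on it a straight round dark-brown foot, 40 mm in diameter, from height 39 to 62 mm (grip this, from above). A blue dab, 31 mm across, on the foot's top. Origin: centre of the rim plane (underside), z up through the foot; round, yaw means nothing.
- bowl_green: Tea bowl upside down, 160 g: cream dome with carved lines, 69 mm across at the rim, 42 mm at height 39 mm; on it a straight round dark-brown foot, 40 mm in diameter, from height 39 to 62 mm (grip this, from above). A green dab, 31 mm across, on the foot's top. Origin: centre of the rim plane (underside), z up through the foot; round, yaw means nothing.
- bowl_red: Tea bowl upside down, 160 g: cream dome with carved lines, 69 mm across at the rim, 42 mm at height 39 mm; on it a straight round dark-brown foot, 40 mm in diameter, from height 39 to 62 mm (grip this, from above). A red dab, 31 mm across, on the foot's top. Origin: centre of the rim plane (underside), z up through the foot; round, yaw means nothing.
- bowl_yellow: Tea bowl upside down, 160 g: cream dome with carved lines, 69 mm across at the rim, 42 mm at height 39 mm; on it a straight round dark-brown foot, 40 mm in diameter, from height 39 to 62 mm (grip this, from above). A yellow dab, 31 mm across, on the foot's top. Origin: centre of the rim plane (underside), z up through the foot; round, yaw means nothing.
- bowl_white: Tea bowl upside down, 160 g: cream dome with carved lines, 69 mm across at the rim, 42 mm at height 39 mm; on it a straight round dark-brown foot, 40 mm in diameter, from height 39 to 62 mm (grip this, from above). A white dab, 31 mm across, on the foot's top. Origin: centre of the rim plane (underside), z up through the foot; round, yaw means nothing.
- bowl_plain: Tea bowl upside down, 160 g: cream dome with carved lines, 69 mm across at the rim, 42 mm at height 39 mm; on it a straight round dark-brown foot, 40 mm in diameter, from height 39 to 62 mm (grip this, from above). The foot's top is bare brown, no dab. Origin: centre of the rim plane (underside), z up through the foot; round, yaw means nothing.
- tile_blue: Blue tile, 90 x 90 x 3 mm, fixed as the floor of one compartment of the wooden carrier (2 x 2 compartments at 98 mm centres, fixed to the table). Origin: centre of its underside, z up, x and y along the walls; bowls stand on its top, 3 mm higher. Compartment 92 x 92 mm inside, centred on the tile; walls 6 mm thick, tops 22 mm above the tile's underside.
- tile_green: Green tile, 90 x 90 x 3 mm, fixed as the floor of one compartment of the wooden carrier (2 x 2 compartments at 98 mm centres, fixed to the table). Origin: centre of its underside, z up, x and y along the walls; bowls stand on its top, 3 mm higher. Compartment 92 x 92 mm inside, centred on the tile; walls 6 mm thick, tops 22 mm above the tile's underside.
- tile_red: Red tile, 90 x 90 x 3 mm, fixed as the floor of one compartment of the wooden carrier (2 x 2 compartments at 98 mm centres, fixed to the table). Origin: centre of its underside, z up, x and y along the walls; bowls stand on its top, 3 mm higher. Compartment 92 x 92 mm inside, centred on the tile; walls 6 mm thick, tops 22 mm above the tile's underside.
- tile_yellow: Yellow tile, 90 x 90 x 3 mm, fixed as the floor of one compartment of the wooden carrier (2 x 2 compartments at 98 mm centres, fixed to the table). Origin: centre of its underside, z up, x and y along the walls; bowls stand on its top, 3 mm higher. Compartment 92 x 92 mm inside, centred on the tile; walls 6 mm thick, tops 22 mm above the tile's underside.
Things that resemble listed ones, but are neither listed nor needed, are in the scene too. Leave any pink look-alike of the bowl_yellow alone.

How it is judged:
By the outcome, as a careful person would: the job done as asked, in the order asked, and still so for the second after the job is handed in, with the robot touching nothing.
It also fails if it takes over 99 s, if anything falls off the work surface, if the arm or the gripper's body presses on something with over 40 N, if the wrist force passes 120 N, or if a joint passes its speed limit or range.

## Working session

There is one attempt and no reset: what is moved stays moved. The work goes in short steps, Python scripts to look and compute and a tool call to move; the robot and the scene stay as the last step left them, time stands still between calls to the robot, and variables do not carry over. Pictures are saved under pics/ and viewed, at most 14 in all, crops included, and the job is handed in when it is done.

Besides the shell and the picture viewer there is one more tool, called after "Request:" as name(argument=value, ...) on one line, values as JSON. apply_moves: Moves the arm, as the interface text tells. Its arguments: {"type":"object","properties":{"plan":{"type":"array","items":{"type":"number"}},"hand":{"type":"number"},"squeeze":{"type":"number"}},"required":["plan"]}

```bash
mkdir -p pics
python3 - <<'E'
from station import monitor,camera,ctrl
import cv2
for n in("top","side"):
    c=camera(n); cv2.imwrite(f"pics/{n}0.png",c["image"][:,:,::-1]); print(n,c["mtx"].tolist(),c["rvec"],c["tvec"])
print(monitor.get_obs(),ctrl.tcp_to_grasp)
E
```

```text
top [[590.7808946438493, 0.0, 320.78645645945727], [0.0, 590.7808946438493, 245.83008864630227], [0.0, 0.0, 1.0]] [ 2.11986098 -2.08639326  0.24034265] [-0.01680663  0.54436871  1.13253508]
side [[553.9329904694947, 0.0, 317.99495511793344], [0.0, 553.9329904694947, 238.45123142444746], [0.0, 0.0, 1.0]] [ 0.83367622 -2.63267527  0.97427967] [0.45966319 0.27446754 1.18511196]
{'time_s': 0.1, 'qpos': array([-1.18760912e+00,  3.00426128e-01,  1.52151549e+00,  2.43498899e-05,
        1.32071852e+00, -6.65809165e-02]), 'joint_vel': array([-7.72019678e-04, -2.63441227e-03, -2.26019319e-03,  1.81346611e-03,
        1.51011376e-03, -2.95524278e-05]), 'tau': array([ 2.43536333e-04, -5.32644403e+01, -3.53283119e+01,  7.09220138e-02,
        2.34943052e-02, -4.18724460e-05]), 'ee_pos': array([ 0.23903042, -0.49504986,  0.18203876]), 'eef_rot': array([-3.14052910e+00, -9.45553072e-05,  4.49762036e-01]), 'force': array([-0.32636897,  0.74616464,  0.36498961]), 'moment': array([ 0.00345449, -0.00372235, -0.05549464]), 'grip_force': 0.0, 'grip_width': 0.09426470791251834} -0.0188
```

View pics/top0.png

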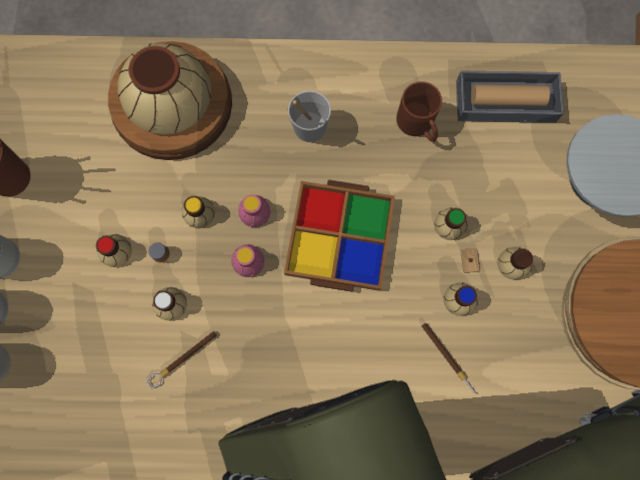

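View pics/side0.png

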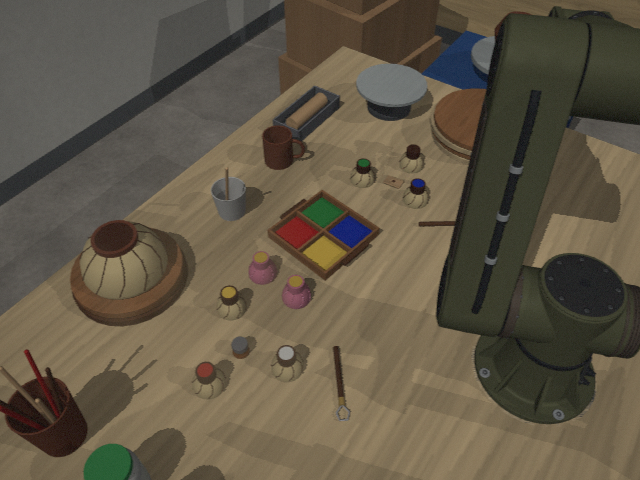

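The top view shows the yellow bowl at about (195,207), red (107,245), white (164,300), green (457,217), blue (467,296) and plain (521,259). The pink look-alikes are at (252,205) and (246,255), and the carrier is centred near (341,236). The side view agrees with this.

```bash
cat > h.py <<'E'
from station import monitor,camera,ctrl
import cv2,numpy as np
HUE={'red':[(0,6),(174,180)],'yellow':[(18,28)],'green':[(50,80)],'blue':[(112,128)]}
def ray(c,px):
    R=cv2.Rodrigues(c["rvec"])[0]; o=-R.T@np.ravel(c["tvec"])
    d=R.T@np.linalg.inv(c["mtx"])@np.array([*px,1.]); return o,d
def plane(c,px,z):
    o,d=ray(c,px); return o+d*(z-o[2])/d[2]
def depthz(c,px):
    o,d=ray(c,px); u,v=np.int32(np.round(px)); return (o+d*np.median(c["range_z"][v-2:v+3,u-2:u+3]))[2]
def blobs(c,col,sat=150,val=60,amin=40):
    h=cv2.cvtColor(c["image"],cv2.COLOR_RGB2HSV); m=0
    for a,b in HUE[col]: m=m|cv2.inRange(h,(a,sat,val),(b,255,255))
    m=cv2.morphologyEx(m,cv2.MORPH_OPEN,np.ones((3,3),np.uint8))
    n,l,s,ce=cv2.connectedComponentsWithStats(m)
    return [(ce[i],s[i,4],s[i,2:4]) for i in range(1,n) if s[i,4]>=amin]
E
python3 - <<'E'
from h import *
for n in("top","side"):
    c=camera(n)
    for col in HUE:
        for p,a,wh in blobs(c,col):
            z=.003 if a>700 else .062
            print(n,col,p.round(1),a,wh,plane(c,p,z).round(4),"depth z",depthz(c,p).round(3))
    h=cv2.cvtColor(c["image"],cv2.COLOR_RGB2HSV)
E
```

```text
top red [320.5 209.2] 1660 [48 45] [ 0.639  -0.0064  0.003 ] depth z 0.011
top red [104.9 244.4] 212 [17 16] [0.5402 0.4276 0.062 ] depth z 0.064
top yellow [192.8 204.5] 200 [16 16] [0.6271 0.2559 0.062 ] depth z 0.064
top yellow [251.  203.2] 163 [15 14] [0.6319 0.1366 0.062 ] depth z 0.064
top yellow [313.  253.7] 1830 [49 48] [0.5406 0.008  0.003 ] depth z 0.01
top yellow [244.4 255.1] 170 [14 15] [0.5229 0.1453 0.062 ] depth z 0.065
top green [366.1 216.7] 1554 [45 43] [ 0.6238 -0.1044  0.003 ] depth z 0.009
top green [456.4 216.6] 160 [14 14] [ 0.6105 -0.2845  0.062 ] depth z 0.064
top blue [359.3 261.2] 1694 [47 46] [ 0.5261 -0.0899  0.003 ] depth z 0.011
top blue [466.7 294.8] 188 [16 15] [ 0.4495 -0.2992  0.062 ] depth z 0.064
side red [296.3 232.1] 731 [40 31] [ 0.6419 -0.0151  0.003 ] depth z 0.009
side red [ 40.  379.9] 275 [32 63] [0.7926 0.6323 0.062 ] depth z 0.167
side red [204.4 369.7] 146 [14 13] [0.5403 0.4277 0.062 ] depth z 0.063
side yellow [323.9 252.4] 826 [43 34] [ 5.447e-01 -3.000e-04  3.000e-03] depth z 0.009
side yellow [259.8 257. ] 81 [11  9] [0.633  0.1374 0.062 ] depth z 0.064
side yellow [295.3 280.7] 98 [12 10] [0.5232 0.1449 0.062 ] depth z 0.063
side yellow [228.7 292.1] 113 [13 11] [0.6263 0.2556 0.062 ] depth z 0.063
side blue [418.  182.8] 72 [11  8] [ 0.4493 -0.2989  0.062 ] depth z 0.063
side blue [349.8 231.2] 699 [40 30] [ 0.5039 -0.0522  0.062 ] depth z 0.008
```

Run:
```python
from h import *
c=camera("top"); P={}
for col in HUE:
    for p,a,wh in blobs(c,col):
        if a>1000: P[col]=plane(c,p,.010)[:2]
o,_=ray(c,(0,0)); print("cam",o.round(3))
ctr=np.mean(list(P.values()),0)
ux=((P['red']+P['green'])-(P['yellow']+P['blue']))/4; uy=((P['red']+P['yellow'])-(P['green']+P['blue']))/4
print("ctr",ctr.round(4),"pitch",2*np.linalg.norm(ux),2*np.linalg.norm(uy),"yaw",np.arctan2(ux[1],ux[0]),np.arctan2(-uy[0],uy[1]))
t=np.arctan2(ux[1]+(-uy[0]),ux[0]+uy[1]); R=np.array([[np.cos(t),-np.sin(t)],[np.sin(t),np.cos(t)]])*.049
for k,s in dict(red=(1,1),green=(1,-1),yellow=(-1,1),blue=(-1,-1)).items(): print(k,(ctr+R@s).round(4),P[k].round(4))
# wall heights near centre crossing
px=cv2.projectPoints(np.array([[*ctr,.026]]),c["rvec"],c["tvec"],c["mtx"],None)[0].ravel(); print("wall z",depthz(c,px), px)
```

```text
cam [ 0.278 -0.008  1.226]
ctr [ 0.5806 -0.048 ] pitch 0.0985191664548161 0.0984444306754799 yaw -0.1460208377594315 -0.15067742569803633
red [ 0.6363 -0.0067] [ 0.6369 -0.0064]
green [ 0.6218 -0.1037] [ 0.6218 -0.1039]
yellow [0.5394 0.0077] [0.5391 0.0078]
blue [ 0.5249 -0.0892] [ 0.5247 -0.0894]
wall z 0.02551996102883569 [340.00119022 233.14717877]
```

Request:
apply_moves(plan=[0,0,0,-0.14,0,0,0,-0.14,0,0,0,-0.14,0,0,0,-0.14,0,0,0,-0.14,0,0,0,-0.14,0,0,0,-0.14,0,0,0,-0.14,0,0,0,0,0,0,0,0], hand=0.5, squeeze=15)

```text
time_s: 1.25
ee_pos: [0.2391, -0.4952, 0.1825]
eef_rot: [-3.142, -0.0, 1.566]
force: [0.2, 0.5, -0.3]
grip_width: 0.0706
grip_force: 0.0
```

Request:
apply_moves(plan=[10,10,0,0,20,20,0,0,30,30,0,0,30,30,0,0,30,30,0,0,30,30,0,0,25,30,0,0,15,20,0,0,6,10,0,0,0,0,20,0,0,0,30,0,0,0,20,0,0,0,10,0,0,0,0,0,0,0,0,0,0,0,0,0])

```text
time_s: 2.85
ee_pos: [0.4497, -0.2999, 0.1037]
eef_rot: [3.14, 0.001, 1.569]
force: [0.0, -0.0, 2.1]
grip_width: 0.0706
grip_force: 0.0
```

Run:
```python
from h import *
print(monitor.get_obs()["ee_pos"])
for n in("top","side"):
    c=camera(n); cv2.imwrite(f"pics/{n}1.png",c["image"][:,:,::-1])
cv2.imwrite("pics/s1.png",cv2.resize(c["image"][100:260,310:520,::-1],None,fx=3,fy=3))
```

```text
[ 0.44972367 -0.29991736  0.10372785]
```

View pics/s1.png

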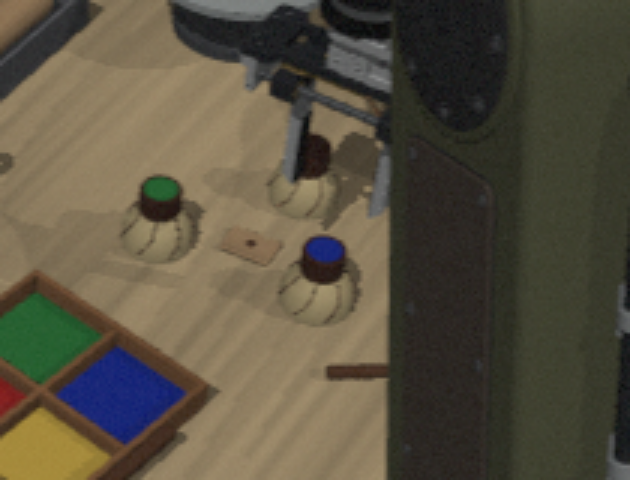

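The side crop shows the fingertips straddling the blue bowl's foot at crop (323,250), with the pads still above it. Next I descend.

Request:
apply_moves(plan=[1,0,10,0,0,0,20,0,0,0,15,0,0,0,10,0,0,0,5,0,0,0,1,0,0,0,0,0,0,0,0,0,0,0,0,0])

```text
time_s: 3.85
ee_pos: [0.4495, -0.2987, 0.042]
eef_rot: [3.141, 0.001, 1.57]
force: [-0.2, -0.0, 0.2]
grip_width: 0.0704
grip_force: 0.0
```

Request:
apply_moves(plan=[0,0,0,0,0,0,0,0,0,0,0,0,0,0,0,0,0,0,0,0,0,0,0,0,0,0,0,0,0,0,0,0,0,0,0,0,0,0,0,0], hand=-1, squeeze=15)

```text
time_s: 4.85
ee_pos: [0.4493, -0.2985, 0.0415]
eef_rot: [-3.142, -0.0, 1.57]
force: [-0.2, 0.2, -0.1]
grip_width: 0.0006
grip_force: 0.0
```

Run:
```python
from h import *
o=monitor.get_obs(); print(o["ee_pos"])
c=camera("side"); cv2.imwrite("pics/s2.png",cv2.resize(c["image"][100:260,310:520,::-1],None,fx=3,fy=3))
print(cv2.projectPoints(o["ee_pos"].reshape(1,3),c["rvec"],c["tvec"],c["mtx"],None)[0])
for n in("top","side"):
    c=camera(n); 
    for p,a,wh in blobs(c,"blue",amin=20): print(n,p,a,plane(c,p,.062))
```

```text
[ 0.44931802 -0.29848608  0.04152384]
[[[416.86581005 188.48203738]]]
top [359.25914994 261.17591499] 1694 [ 0.5141161  -0.08592115  0.062     ]
side [349.77936963 231.16905444] 698 [ 0.50388223 -0.05211339  0.062     ]
```

View pics/s2.png

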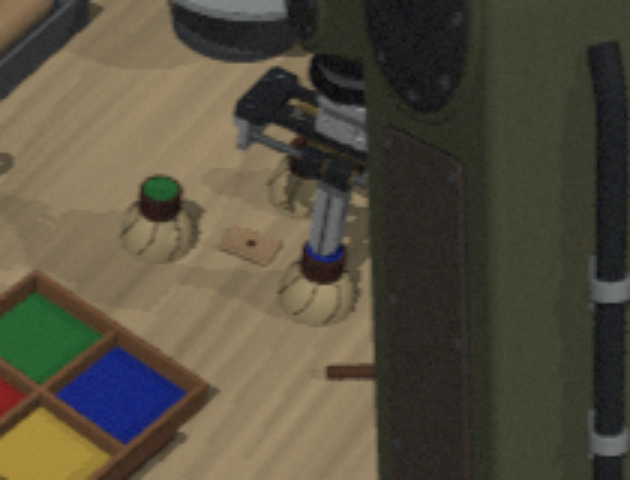

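The crop shows the shut fingers ending just above the blue dab, at crop (325,252). They sit over the foot instead of around it, so I'm measuring the true tip height from depth.

Run:
```python
from h import *
c=camera("side")
for u in (414,416,418,420,422):
    print(u,[(v,*(1000*(lambda o,d:o+d*c["range_z"][v,u])(*ray(c,(u,v)))).round(0).astype(int)) for v in range(166,192,3)])
c=camera("top")
print([(1000*(lambda o,d:o+d*c["range_z"][295,u])(*ray(c,(u,295)))).round(0).astype(int).tolist() for u in range(440,490,5)])
```

```text
414 [(166, np.int64(507), np.int64(-393), np.int64(22)), (169, np.int64(462), np.int64(-287), np.int64(114)), (172, np.int64(459), np.int64(-284), np.int64(106)), (175, np.int64(459), np.int64(-287), np.int64(93)), (178, np.int64(457), np.int64(-285), np.int64(86)), (181, np.int64(456), np.int64(-285), np.int64(76)), (184, np.int64(456), np.int64(-290), np.int64(61)), (187, np.int64(451), np.int64(-280), np.int64(61)), (190, np.int64(447), np.int64(-275), np.int64(56))]
416 [(166, np.int64(456), np.int64(-281), np.int64(131)), (169, np.int64(456), np.int64(-286), np.int64(117)), (172, np.int64(454), np.int64(-284), np.int64(109)), (175, np.int64(453), np.int64(-284), np.int64(100)), (178, np.int64(452), np.int64(-286), np.int64(88)), (181, np.int64(453), np.int64(-293), np.int64(71)), (184, np.int64(450), np.int64(-288), np.int64(66)), (187, np.int64(446), np.int64(-282), np.int64(61)), (190, np.int64(443), np.int64(-279), np.int64(55))]
418 [(166, np.int64(453), np.int64(-288), np.int64(127)), (169, np.int64(451), np.int64(-287), np.int64(119)), (172, np.int64(451), np.int64(-290), 
[... 761 characters left out ...]
p.int64(435), np.int64(-286), np.int64(54))]
422 [(166, np.int64(442), np.int64(-285), np.int64(135)), (169, np.int64(441), np.int64(-289), np.int64(123)), (172, np.int64(439), np.int64(-288), np.int64(114)), (175, np.int64(438), np.int64(-288), np.int64(104)), (178, np.int64(439), np.int64(-293), np.int64(89)), (181, np.int64(437), np.int64(-292), np.int64(81)), (184, np.int64(438), np.int64(-299), np.int64(64)), (187, np.int64(434), np.int64(-293), np.int64(60)), (190, np.int64(433), np.int64(-294), np.int64(49))]
[[457, -259, 0], [401, -187, 386], [393, -183, 438], [392, -187, 448], [392, -193, 451], [390, -197, 460], [391, -204, 458], [391, -211, 457], [392, -218, 455], [392, -226, 452]]
```

Request:
apply_moves(plan=[0,0,-3,0,0,0,0,0,0,0,0,0,0,0,0,0,0,0,0,0,0,0,0,0,0,0,0,0,0,0,0,0], hand=0.5)

```text
time_s: 5.9
ee_pos: [0.4493, -0.2985, 0.0445]
eef_rot: [-3.142, -0.0, 1.57]
force: [-0.2, 0.1, -0.3]
grip_width: 0.0608
grip_force: 0.0
```

Run:
```python
from h import *
o=monitor.get_obs(); print(o["ee_pos"],o["grip_width"])
c=camera("side"); I=c["image"]; cv2.imwrite("pics/s3.png",cv2.resize(I[130:230,360:460,::-1],None,fx=6,fy=6))
for s in(1,-1):
  for z in (.040,.05,.06,.07): print(s,z,cv2.projectPoints(np.array([[.4493+s*.035,-.2985,z]]),c["rvec"],c["tvec"],c["mtx"],None)[0].ravel().round(1))
```

```text
[ 0.44931003 -0.29850106  0.04454088] 0.06080012090687155
1 0.04 [405.3 183.7]
1 0.05 [405.8 181. ]
1 0.06 [406.2 178.2]
1 0.07 [406.7 175.5]
-1 0.04 [428.5 194.2]
-1 0.05 [429.  191.5]
-1 0.06 [429.6 188.8]
-1 0.07 [430.2 186. ]
```

View pics/s3.png

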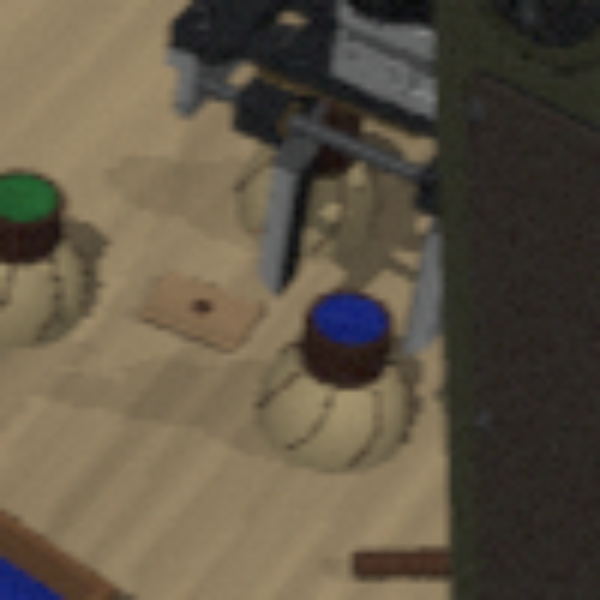

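In the crop, the open tips at (275,290) and (415,350) are level with the foot's top at (350,318). So the real tips are about 20 mm above the reported TCP. I'm descending in steps and checking the force.

Request:
apply_moves(plan=[0,0,4,0,0,0,5,0,0,0,5,0,0,0,4,0,0,0,2,0,0,0,0,0,0,0,0,0])

```text
time_s: 6.65
ee_pos: [0.4494, -0.2986, 0.0246]
eef_rot: [3.141, 0.0, 1.57]
force: [-0.1, 0.8, -0.1]
grip_width: 0.0706
grip_force: 0.0
```

Run:
```python
from h import *
o=monitor.get_obs(); print(o["ee_pos"],o["grip_width"])
c=camera("side"); I=c["image"]; cv2.imwrite("pics/s4.png",cv2.resize(I[130:230,360:460,::-1],None,fx=6,fy=6))
for s in(1,-1):
  for z in (.030,.040,.05,.06): print(s,z,cv2.projectPoints(np.array([[.4493+s*.037,-.2905,z]]),c["rvec"],c["tvec"],c["mtx"],None)[0].ravel().round(1))
```

```text
[ 0.44937351 -0.29857618  0.02464776] 0.07061248560449188
1 0.03 [402.8 187.8]
1 0.04 [403.2 185.1]
1 0.05 [403.6 182.4]
1 0.06 [404.1 179.6]
-1 0.03 [427.2 198.9]
-1 0.04 [427.7 196.2]
-1 0.05 [428.3 193.6]
-1 0.06 [428.8 190.8]
```

View pics/s4.png

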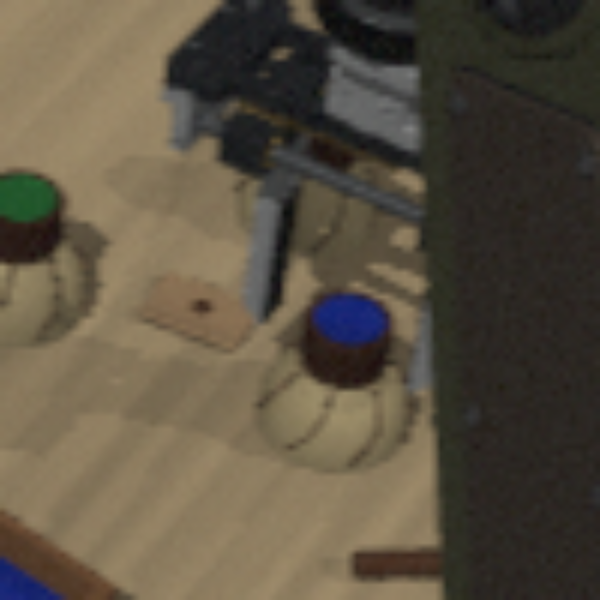

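Request:
apply_moves(plan=[0,0,1,0,0,0,1,0,0,0,0,0,0,0,0,0,0,0,0,0,0,0,0,0,0,0,0,0,0,0,0,0,0,0,0,0,0,0,0,0], hand=-1, squeeze=15)

```text
time_s: 7.7
ee_pos: [0.4493, -0.2985, 0.0226]
eef_rot: [3.142, 0.0, 1.57]
force: [-1.1, 0.1, 0.2]
grip_width: 0.0397
grip_force: 15.0
```

Request:
apply_moves(plan=[0,0,-5,0,0,0,-15,0,0,0,-25,0,0,0,-25,0,0,0,-10,0,10,4,0,0,20,7,0,0,30,10,0,0,30,11,0,0,30,11,0,0,30,11,0,0,30,10,0,0,19,7,0,0,10,3,0,0,0,0,0,0,0,0,0,0,0,0,0,0])

```text
time_s: 9.4
ee_pos: [0.5232, -0.0904, 0.1023]
eef_rot: [-3.141, -0.0, 1.569]
force: [-0.4, 0.3, -1.0]
grip_width: 0.0395
grip_force: 15.0
```

Run:
```python
from h import *
o=monitor.get_obs(); print(o["ee_pos"],o["grip_width"],o["grip_force"],o["force"])
c=camera("side"); I=c["image"]; cv2.imwrite("pics/s5.png",cv2.resize(I[130:330,220:440,::-1],None,fx=3,fy=3))
```

```text
[ 0.52319637 -0.09036846  0.10229958] 0.03954219651769745 14.999814480543137 [-0.36500961  0.27812895 -1.04853959]
```

View pics/s5.png

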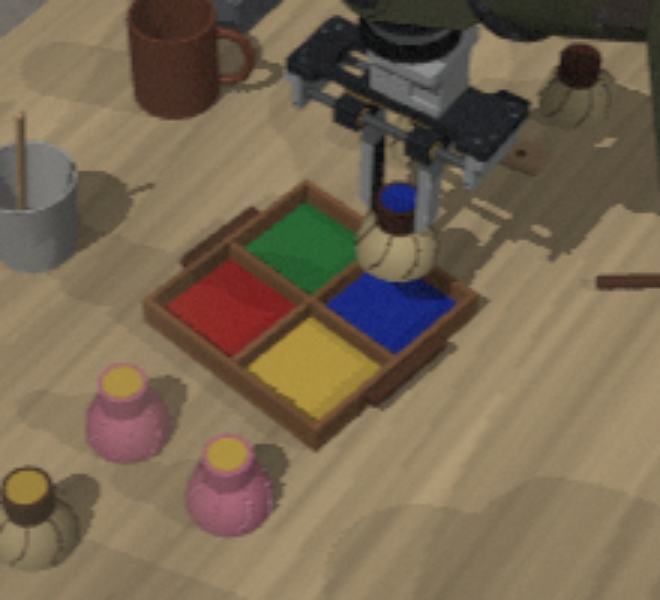

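The blue bowl hangs upright over the blue compartment at crop (398,240). I'm lowering it.

Request:
apply_moves(plan=[0,0,8,0,0,0,18,0,0,0,18,0,0,0,12,0,0,0,8,0,0,0,3,0,0,0,1,0,0,0,0,0,0,0,0,0])

```text
time_s: 10.35
ee_pos: [0.5238, -0.0896, 0.0351]
eef_rot: [3.141, 0.0, 1.57]
force: [-0.2, -0.5, -1.3]
grip_width: 0.0396
grip_force: 15.0
```

Request:
apply_moves(plan=[0,0,1,0,0,0,0.5,0,0,0,0.5,0,0,0,0,0,0,0,0,0])

```text
time_s: 10.85
ee_pos: [0.5235, -0.0896, 0.0325]
eef_rot: [-3.142, -0.0, 1.57]
force: [0.1, 0.0, -1.6]
grip_width: 0.0394
grip_force: 15.0
```

Request:
apply_moves(plan=[0,0,0.5,0,0,0,0.5,0,0,0,0.5,0,0,0,0.5,0,0,0,0,0,0,0,0,0])

```text
time_s: 11.45
ee_pos: [0.5236, -0.0896, 0.0315]
eef_rot: [3.141, 0.0, 1.57]
force: [-5.8, 1.2, 11.2]
grip_width: 0.0393
grip_force: 15.0
```

Request:
apply_moves(plan=[0,0,0.5,0,0,0,0.5,0,0,0,0,0])

```text
time_s: 11.75
ee_pos: [0.5236, -0.0897, 0.0311]
eef_rot: [3.141, 0.0, 1.57]
force: [-11.1, 1.6, 20.6]
grip_width: 0.0397
grip_force: 15.0
```

Request:
apply_moves(plan=[0,0,-1,0,0,0,-0.5,0,0,0,0,0])

```text
time_s: 12.05
ee_pos: [0.5237, -0.0896, 0.0312]
eef_rot: [3.141, 0.0, 1.57]
force: [-1.2, 0.3, 4.3]
grip_width: 0.0394
grip_force: 15.0
```

Request:
apply_moves(plan=[0,0,0,0,0,0,0,0,0,0,0,0,0,0,0,0,0,0,0,0,0,0,0,0,0,0,0,0,0,0,0,0], hand=0.4)

```text
time_s: 12.85
ee_pos: [0.5235, -0.0896, 0.031]
eef_rot: [3.142, 0.0, 1.57]
force: [1.0, -0.1, 0.6]
grip_width: 0.0656
grip_force: 0.0
```

Request:
apply_moves(plan=[0,0,-5,0,0,0,-15,0,0,0,-25,0,0,0,-20,0,0,0,-5,0,0,0,0,0,0,0,0,0])

```text
time_s: 13.55
ee_pos: [0.5231, -0.0895, 0.1001]
eef_rot: [-3.14, -0.0, 1.57]
force: [-0.4, -0.4, -0.0]
grip_width: 0.0661
grip_force: 0.0
```

Run:
```python
from h import *
print(monitor.get_obs()["ee_pos"])
for n in("side","top"):
    c=camera(n)
    for col in("blue","green"):
        for p,a,wh in blobs(c,col,amin=30): print(n,col,p.round(1),a,plane(c,p,.070 if col=="blue" else .062).round(4),depthz(c,p).round(3))
```

```text
[ 0.52308391 -0.0894887   0.10010466]
side blue [351.1 216. ] 86 [ 0.525 -0.09   0.07 ] 0.073
side blue [333.7 230.9] 47 [ 0.5328 -0.0243  0.07  ] 0.009
side blue [366.7 230.9] 30 [ 0.467  -0.0703  0.07  ] 0.01
top green [456.4 216.6] 160 [ 0.6104 -0.2845  0.062 ] 0.064
```

Blue stands at (0.525, -0.090) with its top at about 0.07, so it is placed upright. Green is next.

Request:
apply_moves(plan=[-10,4,0,0,-20,9,0,0,-30,13,0,0,-30,14,0,0,-30,14,0,0,-30,14,0,0,-25,11,0,0,-15,6,0,0,-5,2,0,0,0,0,10,0,0,0,20,0,0,0,20,0,0,0,15,0,0,0,8,0,0,0,4,0,0,0,0,0,0,0,0,0,0,0,0,0])

```text
time_s: 15.45
ee_pos: [0.6107, -0.2848, 0.0249]
eef_rot: [3.14, 0.001, 1.57]
force: [0.9, -0.1, 0.3]
grip_width: 0.0656
grip_force: 0.0
```

Request:
apply_moves(plan=[0,0,1,0,0,0,1,0,0,0,0,0,0,0,0,0,0,0,0,0,0,0,0,0,0,0,0,0,0,0,0,0,0,0,0,0,0,0,0,0], hand=-1)

```text
time_s: 16.45
ee_pos: [0.6103, -0.2847, 0.022]
eef_rot: [-3.141, -0.0, 1.57]
force: [-0.9, -0.2, 0.1]
grip_width: 0.0399
grip_force: 15.0
```

Request:
apply_moves(plan=[0,0,-5,0,0,0,-15,0,0,0,-25,0,0,0,-25,0,0,0,-10,0,10,0,0,0,20,1,0,0,30,2,0,0,30,2,0,0,30,2,0,0,30,2,0,0,18,1,0,0,10,0,0,0,3,0,0,0,0,0,0,0,0,0,0,0])

```text
time_s: 18.05
ee_pos: [0.6204, -0.1046, 0.1019]
eef_rot: [-3.141, 0.0, 1.569]
force: [-0.6, -0.4, -1.4]
grip_width: 0.0399
grip_force: 15.0
```

Request:
apply_moves(plan=[0,0,8,0,0,0,18,0,0,0,18,0,0,0,12,0,0,0,7,0,0,0,3,0,0,0,1,0,0,0,1,0,0,0,0,0,0,0,0,0])

```text
time_s: 19.05
ee_pos: [0.6207, -0.1037, 0.0345]
eef_rot: [3.141, 0.0, 1.57]
force: [0.6, 0.2, -2.1]
grip_width: 0.0395
grip_force: 15.0
```

Request:
apply_moves(plan=[0,0,1,0,0,0,1,0,0,0,0.5,0,0,0,0,0,0,0,0,0])

```text
time_s: 19.55
ee_pos: [0.6205, -0.1037, 0.0316]
eef_rot: [-3.142, -0.0, 1.57]
force: [0.1, -0.1, -2.8]
grip_width: 0.0398
grip_force: 15.0
```

Request:
apply_moves(plan=[0,0,0.5,0,0,0,0.5,0,0,0,0,0])

```text
time_s: 19.85
ee_pos: [0.6206, -0.1037, 0.031]
eef_rot: [3.141, 0.0, 1.57]
force: [-2.0, 0.0, 3.4]
grip_width: 0.04
grip_force: 15.0
```

Contact is light, so I'm releasing and going up.

Request:
apply_moves(plan=[0,0,0,0,0,0,0,0,0,0,0,0,0,0,0,0,0,0,0,0,0,0,0,0,0,0,0,0,0,0,0,0], hand=0.4)

```text
time_s: 20.65
ee_pos: [0.6205, -0.1037, 0.0305]
eef_rot: [3.142, -0.0, 1.57]
force: [0.0, 0.6, 0.6]
grip_width: 0.0659
grip_force: 0.0
```

Request:
apply_moves(plan=[0,0,-5,0,0,0,-15,0,0,0,-25,0,0,0,-30,0,0,0,-20,0,0,0,-5,0,0,0,0,0,0,0,0,0])

```text
time_s: 21.45
ee_pos: [0.6201, -0.1036, 0.1296]
eef_rot: [-3.14, -0.0, 1.57]
force: [-1.0, 0.0, -0.6]
grip_width: 0.0658
grip_force: 0.0
```

Run:
```python
from h import *
print(monitor.get_obs()["ee_pos"])
for n in("side","top"):
    c=camera(n)
    for col in HUE:
        for p,a,wh in blobs(c,col,amin=30):
          if a<700 and depthz(c,p)>.05: print(n,col,p.round(1),a,plane(c,p,.0705 if col in("green","blue") else .062).round(4),depthz(c,p).round(3))
```

```text
[ 0.62007427 -0.10358904  0.12960832]
side red [ 41.3 382.3] 324 [0.7863 0.634  0.062 ] 0.158
side red [204.5 369.7] 152 [0.5402 0.4277 0.062 ] 0.065
side red [ 18.5 417.1] 194 [0.7617 0.7039 0.062 ] 0.182
side yellow [260.1 256.9] 86 [0.6327 0.1368 0.062 ] 0.064
side yellow [295.4 280.8] 97 [0.5231 0.1449 0.062 ] 0.065
side yellow [228.4 291.8] 103 [0.6272 0.2555 0.062 ] 0.064
side blue [351.1 216.1] 85 [ 0.5247 -0.0894  0.0705] 0.071
top red [105.  244.5] 211 [0.5402 0.4275 0.062 ] 0.064
top yellow [192.8 204.5] 200 [0.6271 0.2559 0.062 ] 0.065
top yellow [251.  203.2] 161 [0.6318 0.1366 0.062 ] 0.065
top yellow [244.5 255.1] 167 [0.5229 0.1451 0.062 ] 0.064
```

Request:
apply_moves(plan=[10,-1.5,0,0,20,-3,0,0,35,-5,0,0,45,-7,0,0,45,-7,0,0,45,-7,0,0,45,-7,0,0,45,-7,0,0,45,-7,0,0,45,-7,0,0,45,-7,0,0,45,-7,0,0,35,-4,0,0,20,-2.5,0,0,6,-1,0,0,0,0,0,0,0,0,10,0,0,0,15,0,0,0,5,0,0,0,0,0])

```text
time_s: 23.55
ee_pos: [0.5408, 0.4265, 0.0989]
eef_rot: [-3.14, 0.001, 1.569]
force: [-0.1, -0.0, 0.1]
grip_width: 0.066
grip_force: 0.0
```

Run:
```python
from h import *
o=monitor.get_obs(); print(o["ee_pos"],o["eef_rot"],o["qpos"])
c=camera("side"); I=c["image"]; cv2.imwrite("pics/s6.png",cv2.resize(I[150:430,140:440,::-1],None,fx=2,fy=2))
```

```text
[0.54077814 0.42647494 0.09893434] [-3.13959241e+00  1.39592327e-03  1.56899904e+00] [6.14595455e-01 6.82940171e-01 1.15550614e+00 1.79294070e-05
 1.30558546e+00 6.16389415e-01]
```

View pics/s6.png

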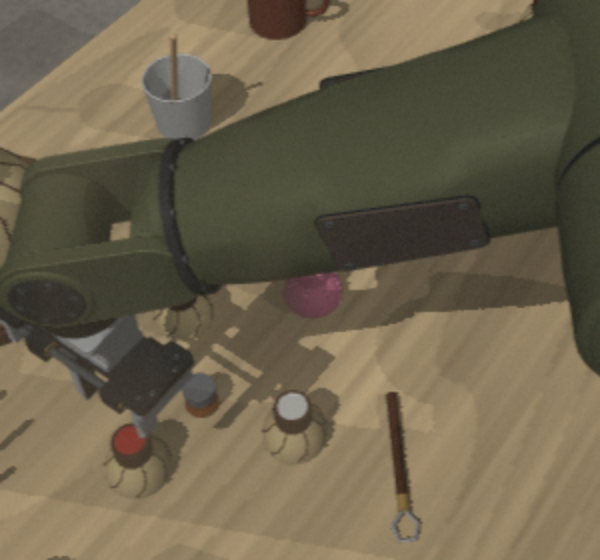

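The gripper is over the red bowl, whose dab is at crop (130,440). The arm hides the carrier from this view. I'm descending.

Request:
apply_moves(plan=[0,0,10,0,0,0,20,0,0,0,20,0,0,0,13,0,0,0,8,0,0,0,3,0,0,0,1,0,0,0,0,0,0,0,0,0,0,0,0,0])

```text
time_s: 24.6
ee_pos: [0.5413, 0.4276, 0.0261]
eef_rot: [3.141, -0.0, 1.57]
force: [-0.7, 0.4, 0.2]
grip_width: 0.0658
grip_force: 0.0
```

Request:
apply_moves(plan=[0,0,1,0,0,0,0,0,0,0,0,0,0,0,0,0,0,0,0,0,0,0,0,0,0,0,0,0,0,0,0,0,0,0,0,0,0,0,0,0], hand=-1)

```text
time_s: 25.6
ee_pos: [0.541, 0.4274, 0.0246]
eef_rot: [-3.142, -0.0, 1.57]
force: [-1.6, 0.5, 1.1]
grip_width: 0.0395
grip_force: 15.0
```

Request:
apply_moves(plan=[0,0,-5,0,0,0,-20,0,0,0,-30,0,0,0,-30,0,0,0,-15,0,-10,2,0,0,-20,4,0,0,-30,6,0,0,-40,9,0,0,-40,9,0,0,-40,9,0,0,-40,9,0,0,-40,9,0,0,-40,9,0,0,-40,9,0,0,-40,9,0,0,-30,6,0,0,-18,3,0,0,-6,1,0,0,0,0,0,0])

```text
time_s: 27.6
ee_pos: [0.6342, -0.0067, 0.1238]
eef_rot: [-3.141, -0.0, 1.569]
force: [-0.7, 0.1, -2.6]
grip_width: 0.0396
grip_force: 15.0
```

Request:
apply_moves(plan=[0,0,0,0,0,0,0,0,0,0,8,0,0,0,12,0])

```text
time_s: 28.0
ee_pos: [0.6348, -0.0061, 0.1043]
eef_rot: [3.141, 0.0, 1.571]
force: [-0.7, -0.6, -1.2]
grip_width: 0.0396
grip_force: 15.0
```

Run:
```python
from h import *
o=monitor.get_obs(); print(o["ee_pos"],o["grip_width"],o["force"])
c=camera("side"); I=c["image"]; cv2.imwrite("pics/s7.png",cv2.resize(I[130:330,220:440,::-1],None,fx=3,fy=3))
```

```text
[ 0.63480821 -0.00608664  0.10428716] 0.039647674016437456 [-0.7001693  -0.60233691 -1.16599254]
```

View pics/s7.png

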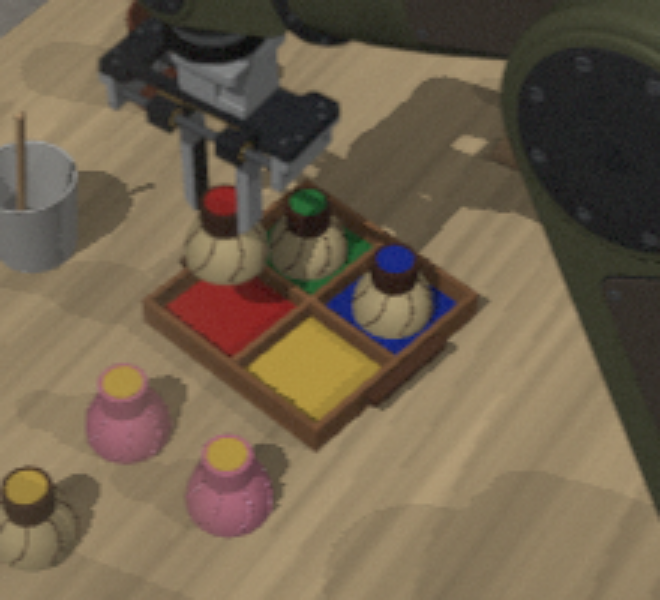

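Green at (307,240) and blue at (395,295) both stand upright in their compartments. Red hangs over its tile at (225,245). I'm lowering it.

Request:
apply_moves(plan=[0,0,8,0,0,0,18,0,0,0,18,0,0,0,12,0,0,0,7,0,0,0,3,0,0,0,1,0,0,0,1,0,0,0,0,0,0,0,0,0])

```text
time_s: 29.05
ee_pos: [0.6348, -0.0067, 0.037]
eef_rot: [3.141, 0.0, 1.57]
force: [-0.7, -0.1, -1.3]
grip_width: 0.0395
grip_force: 15.0
```

Request:
apply_moves(plan=[0,0,1,0,0,0,0.5,0,0,0,0.5,0,0,0,0,0,0,0,0,0])

```text
time_s: 29.55
ee_pos: [0.6346, -0.0067, 0.0345]
eef_rot: [-3.142, 0.0, 1.57]
force: [0.1, 0.1, -2.2]
grip_width: 0.0396
grip_force: 15.0
```

Request:
apply_moves(plan=[0,0,0.5,0,0,0,0.5,0,0,0,0,0])

```text
time_s: 29.85
ee_pos: [0.6346, -0.0067, 0.0336]
eef_rot: [3.142, 0.0, 1.57]
force: [-0.3, -0.6, -2.8]
grip_width: 0.0398
grip_force: 15.0
```

Request:
apply_moves(plan=[0,0,0.5,0,0,0,0,0,0,0,0,0])

```text
time_s: 30.15
ee_pos: [0.6347, -0.0067, 0.0335]
eef_rot: [3.141, 0.0, 1.57]
force: [-3.5, 0.0, 5.8]
grip_width: 0.0397
grip_force: 15.0
```

Request:
apply_moves(plan=[0,0,0,0,0,0,0,0,0,0,0,0,0,0,0,0,0,0,0,0,0,0,0,0,0,0,0,0,0,0,0,0], hand=0.4)

```text
time_s: 30.95
ee_pos: [0.6346, -0.0067, 0.033]
eef_rot: [3.142, 0.0, 1.57]
force: [-0.6, -0.1, 0.4]
grip_width: 0.0658
grip_force: 0.0
```

Request:
apply_moves(plan=[0,0,-5,0,0,0,-15,0,0,0,-25,0,0,0,-30,0,0,0,-20,0,0,0,-5,0,10,0,0,0,20,-1,0,0,30,-1,0,0,40,-1,0,0,40,-1,0,0,40,-1,0,0,40,-1,0,0,25,-1,0,0,12,0,0,0,5,0,0,0,0,0,10,0,0,0,15,0,0,0,5,0,0,0,0,0])

```text
time_s: 32.95
ee_pos: [0.6275, 0.2543, 0.1014]
eef_rot: [-3.139, 0.001, 1.569]
force: [-0.7, 0.9, -0.1]
grip_width: 0.0662
grip_force: 0.0
```

Run:
```python
from h import *
print(monitor.get_obs()["ee_pos"])
for n in("side","top"):
    c=camera(n)
    for col in HUE:
        for p,a,wh in blobs(c,col,amin=30):
          if a<700 and depthz(c,p)>.05: print(n,col,p.round(1),a,plane(c,p,.062 if col=="yellow" else .0705).round(4),depthz(c,p).round(3))
```

```text
[0.62745003 0.25427379 0.1013865 ]
side red [295.5 218.3] 66 [ 0.6334 -0.004   0.0705] 0.071
side red [ 41.8 383. ] 332 [0.7781 0.6352 0.0705] 0.156
side red [ 18.4 416.9] 219 [0.7561 0.7039 0.0705] 0.182
side yellow [260.  258.4] 31 [0.6299 0.1406 0.062 ] 0.062
side yellow [295.2 280.8] 100 [0.5231 0.1452 0.062 ] 0.064
side yellow [228.2 291.9] 118 [0.6275 0.256  0.062 ] 0.063
side blue [351.1 217.2] 59 [ 0.5227 -0.0861  0.0705] 0.072
top yellow [251.  203.2] 163 [0.6319 0.1366 0.062 ] 0.063
top yellow [244.5 255. ] 169 [0.5231 0.1451 0.062 ] 0.064
top green [368.1 208.9] 158 [ 0.6212 -0.1032  0.0705] 0.073
top blue [361.6 255.3] 177 [ 0.5245 -0.0901  0.0705] 0.073
```

Request:
apply_moves(plan=[0,0,10,0,0,0,20,0,0,0,20,0,0,0,15,0,0,0,8,0,0,0,3,0,0,0,1,0,0,0,0,0,0,0,0,0,0,0,0,0])

```text
time_s: 34.05
ee_pos: [0.6281, 0.2554, 0.0266]
eef_rot: [3.141, -0.0, 1.57]
force: [-0.3, 0.3, -0.3]
grip_width: 0.0657
grip_force: 0.0
```

Request:
apply_moves(plan=[0,0,1,0,0,0,0,0,0,0,0,0,0,0,0,0,0,0,0,0,0,0,0,0,0,0,0,0,0,0,0,0,0,0,0,0,0,0,0,0], hand=-1)

```text
time_s: 35.05
ee_pos: [0.6278, 0.2553, 0.025]
eef_rot: [-3.141, 0.0, 1.57]
force: [-1.8, -0.0, 0.2]
grip_width: 0.0398
grip_force: 15.0
```

Request:
apply_moves(plan=[0,0,-5,0,0,0,-20,0,0,0,-30,0,0,0,-30,0,0,0,-15,0,-10,-3,0,0,-20,-7,0,0,-30,-11,0,0,-40,-14.5,0,0,-40,-14.5,0,0,-40,-14.5,0,0,-40,-14.5,0,0,-18,-7,0,0,-10,-4,0,0,0,0,0,0,0,0,0,0,0,0,8,0,0,0,12,0,0,0,0,0])

```text
time_s: 36.95
ee_pos: [0.5366, 0.008, 0.1026]
eef_rot: [-3.138, -0.0, 1.571]
force: [0.3, -0.1, -2.3]
grip_width: 0.0397
grip_force: 15.0
```

Request:
apply_moves(plan=[0,0,8,0,0,0,18,0,0,0,18,0,0,0,12,0,0,0,7,0,0,0,3,0,0,0,1,0,0,0,0,0,0,0,0,0])

```text
time_s: 37.85
ee_pos: [0.5379, 0.0074, 0.0386]
eef_rot: [3.141, 0.0, 1.57]
force: [-0.9, -0.3, -1.5]
grip_width: 0.0396
grip_force: 15.0
```

Request:
apply_moves(plan=[0,0,1,0,0,0,1,0,0,0,1,0,0,0,0.5,0,0,0,0,0,0,0,0,0])

```text
time_s: 38.45
ee_pos: [0.5376, 0.0074, 0.0346]
eef_rot: [3.142, 0.0, 1.57]
force: [0.2, 0.2, -2.1]
grip_width: 0.0396
grip_force: 15.0
```

Request:
apply_moves(plan=[0,0,0.5,0,0,0,0.5,0,0,0,0,0])

```text
time_s: 38.75
ee_pos: [0.5377, 0.0074, 0.034]
eef_rot: [3.141, 0.0, 1.57]
force: [-2.1, 0.2, 3.7]
grip_width: 0.0397
grip_force: 15.0
```

Contact. I'm releasing, rising, backing off toward the start side and checking.

Request:
apply_moves(plan=[0,0,0,0,0,0,0,0,0,0,0,0,0,0,0,0,0,0,0,0,0,0,0,0,0,0,0,0,0,0,0,0], hand=0.4)

```text
time_s: 39.55
ee_pos: [0.5376, 0.0074, 0.0335]
eef_rot: [-3.142, -0.0, 1.57]
force: [0.5, 0.9, 0.3]
grip_width: 0.0658
grip_force: 0.0
```

Request:
apply_moves(plan=[0,0,-5,0,0,0,-15,0,0,0,-25,0,0,0,-40,0,0,0,-40,0,0,0,-20,0,-15,-5,0,0,-30,-10,0,0,-45,-15,0,0,-45,-20,0,0,-45,-20,0,0,-45,-20,0,0,-45,-20,0,0,-45,-20,0,0,-30,-10,0,0,-15,-5,0,0,0,0,0,0,0,0,0,0])

```text
time_s: 41.35
ee_pos: [0.3923, -0.3516, 0.178]
eef_rot: [-3.141, -0.001, 1.57]
force: [0.1, -0.2, -0.9]
grip_width: 0.0661
grip_force: 0.0
```

Run:
```python
from h import *
print(monitor.get_obs()["ee_pos"])
for n in("side","top"):
    c=camera(n); cv2.imwrite(f"pics/{n}9.png",c["image"][:,:,::-1])
    for col in HUE:
        for p,a,wh in blobs(c,col,amin=30):
          if a<700 and depthz(c,p)>.05: print(n,col,p.round(1),a,plane(c,p,.0705).round(4),depthz(c,p).round(3))
```

```text
[ 0.39233544 -0.35162368  0.17804153]
side red [295.7 217. ] 99 [ 0.6356 -0.0078  0.0705] 0.072
side red [ 38.9 377.6] 261 [0.7924 0.6312 0.0705] 0.172
side red [ 55.5 411.5] 30 [0.7077 0.6569 0.0705] 0.068
side red [ 20.9 418.8] 36 [0.7492 0.7035 0.0705] 0.172
side yellow [324.1 237.8] 112 [0.539  0.0076 0.0705] 0.072
side yellow [260.1 256.5] 75 [0.6284 0.1408 0.0705] 0.064
side yellow [295.3 280.9] 101 [0.519  0.1501 0.0705] 0.064
side blue [351.2 216. ] 87 [ 0.5245 -0.0898  0.0705] 0.072
top yellow [250.9 203.2] 164 [0.6293 0.1356 0.0705] 0.064
top yellow [313.  247.7] 212 [0.5384 0.0075 0.0705] 0.073
top yellow [244.4 255.1] 170 [0.5211 0.1442 0.0705] 0.064
top green [368.2 208.9] 156 [ 0.6212 -0.1034  0.0705] 0.072
top blue [361.7 255.2] 179 [ 0.5246 -0.0902  0.0705] 0.072
```

View pics/top9.png

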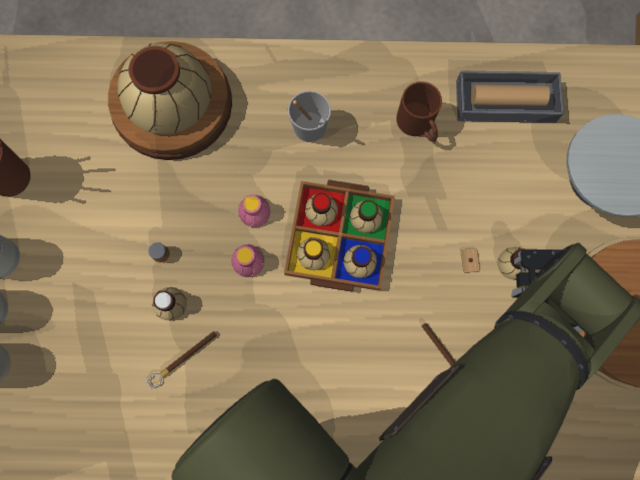

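View pics/side9.png

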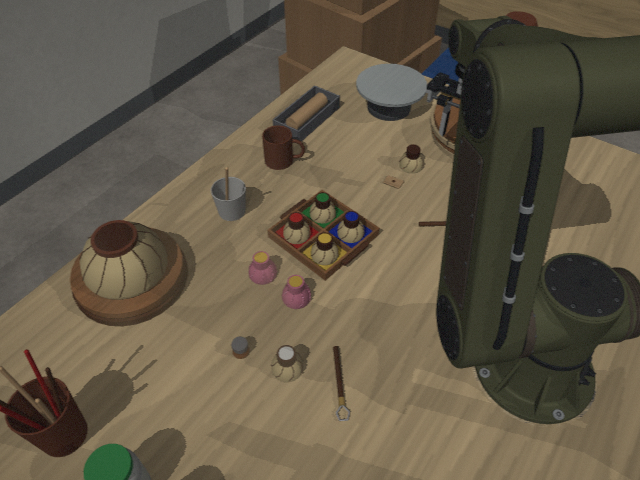

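All four bowls stand in their matching compartments: red at (321,205), green (368,209), yellow (313,248) and blue (362,255) in the top view. The white bowl at (164,300), the plain one at (512,260) and the pink look-alikes have not moved, and the gripper is clear.

```bash
python3 -c "
from station import ctrl
print(ctrl.hand_in())"
```

```text
the job is handed in; nothing more can be done
None
```

The blue, green, red and yellow bowls stand upright on their rims in the matching compartments, the white, plain and pink ones were left where they were, and the job was handed in at about 41 s of the 99 s limit.

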